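# Draw a parts-well flap down on its seal with the fold-out crank

## Robot

A 6-joint arm with a two-finger parallel gripper is mounted at the origin on the work surface. World frame = base frame: x ahead of the robot, y to its left, z up, the work surface at z = 0. Lengths are in m, angles in rad, forces in N, time in s.
With the tool pointing down it reaches from about 0.35 to 0.85 m from the base axis. Payload 8.1 kg.
Tool frame: the origin (TCP) lies midway between the tips of the shut fingers; the grasp point (between the pads) lies 19 mm behind it (robot.grip_point_offset is the distance from the TCP to the grasp point, in m); z points along the fingers, y is the line along which they close (so a half turn about z gives the same grasp; the last joint's range is limited). The gripper opens to 93 mm and grips with 3 to 60 N. Pads are 15 mm wide; open, the fingers measure 128 mm over their backs; the gripper's body (75 mm by 188 mm) begins 65 mm behind the grasp point.
Start: joints at [-1.333, 0.13, 1.488, -0, 1.523, -0.085], TCP at [0.19, -0.569, 0.182] pointing down, gripper open.
Joint ranges: [-2.96, 2.96], [-0.89, 2.26], [0.02, 2.5], [-1.34, 4.48], [0, 2.73], [-2.66, 2.66]. Speed limits (rad/s): [2.39, 2.39, 2.79, 3.14, 3.14, 3.14].

## Interface

Orientations are given as a rotation vector (axis times angle).
In Python, from plant import robot, read_camera, job gives the robot as it stands.
- The arm moves only by the shell command python3 -m inch 'ROWS' [FORCE]. ROWS is JSON, one flat list of numbers, 5 for each row, row after row: the shift along the world's x, y, z in mm, then the turn about the world's z in degrees, then the opening in per cent of the stroke, from 0 (shut) to 100 (fully open). In form: [dx, dy, dz, yaw, hand, dx, dy, dz, yaw, hand, ...]. A call has 1 to 10 rows; each row is the pose to reach, as a shift and turn from the pose commanded when the call began; what a row does not reach only later rows make up. A row lasts 1/12 s, in which the tool goes at most 41.7 mm and 7.16 degrees, less where a joint would pass 70% of its speed; a pose out of reach is approached as far as the arm can. A call with a gripper value outside its range is refused whole. The fingers move at their own pace and stop on an object; FORCE is the grip in N (left out, the last holds). Time passes only in rows, so rows that repeat a pose let the fingers close. It gives the time, the measured TCP pose, the force, the opening and the grip force at its end, in the units of the state.
- robot.read_state(): the state, without advancing time (a new reading comes with each control period).
- read_camera(name): name is "scene" or "top" or "wrist"; returns a dict with "image" (480x640x3 uint8, blue, green, red), "K" (3x3 intrinsics, pixels), "D" ([k1, k2, p1, p2, k3] as OpenCV has them; the pictures are not rectified), "extrinsics" (4x4, takes a point from world to camera coordinates); the wrist camera has in their place "mount" (4x4, takes a point from camera to tool coordinates, whose origin is the TCP and whose axes are the flange's). Camera axes: x right, y down, z forward; pixel columns grow to the right and rows downward; lengths in m; the calibration is good to about 2 mm. A picture is of the moment at which its call begins: read the wrist's pose just before it. There is no depth.
- job.close_job(): hands the job in; it is judged then, once.
The state is a dict: "t": time; "q": joint angles; "dq": joint speeds; "joint_torque": joint torques, N m; "tool_pos": TCP position; "orientation": TCP orientation; "force": force on the tool from outside, world axes, zero at the start; "wrist_torque": the same for the moment, N m; "opening": finger opening in m; "gripper_force": force on a finger pad.
Only numpy, scipy, OpenCV 4.12 (cv2) and the standard library are available. Lean on these libraries where they do the work, as an engineer would, in place of code of your own. Each camera call takes 0.05 s, during which the arm holds its last target. There are 200 camera calls.

## Task

Close the open steel flap of the parts well with its crank: swing the folding crank handle fully out, crank clockwise until the flap is drawn down firmly on its rubber seal without crushing the seal, then fold the handle back flat along the crank arm and let go. Move the flap through the crank only, never by touching it, and leave the loose parts on the bench where they lie.

Things in the scene. Friction and masses are not known exactly. Their poses are not given: they have to be found in the camera images.
- well: parts well let into the cork bench, fixed: grey sheet-steel curb 160 x 190 mm standing 52 mm proud, black rubber seal along its edge, and beside it a green worm gearbox 76 mm high whose vertical spindle carries the crank. Origin on the bench surface right under the spindle; y points along the hinge shaft to the well (curb from 95 to 285 mm), x from its front to its hinge (curb from -195 to -35 mm)
- crank_axis (a point): point on the vertical crank spindle, 116 mm above the bench, level with the fold pivot. Turning freely, the crank needs 6 to 9 N on the handle, along its circle. The seal is met from 6 mm before to 3 mm past the flap's level, as it is worn; from there the push rises about 5 N per 10 mm of handle travel. Firmly down: 1.5 to 3.5 N above the free push, best 2.5 N; beyond 4 N the seal is crushed
- pivot (a point): fold pivot of the handle, at the outer end of the crank arm, 72 mm from the spindle axis. Its pin lies level, at right angles to the arm. The arm is a level steel bar 14 mm wide and 10 mm thick, its top 14 mm below the pivot; the fork around the pivot is 22 mm wide and reaches 6 mm above it. Boss 26 mm across under the arm; gearbox top 40 mm below the pivot
- handle_tip (a point): free end of the black handle, on its centre line, 70 mm from the pivot. The outer 56 mm are a round black sleeve 20 mm in diameter that turns freely about the handle's length. Folded, the handle lies level over the arm with its free end just above the spindle; swung out it stands upright at the end of the arm
- handle (a joint): fold angle of the handle in rad: 0 folded flat over the arm, 1.571 fully out and upright (both are stops). It moves stiffly (0.05 N m) and stays where it is left
- flap: flap of the well: steel plate 172 x 200 mm, 3 mm thick, 0.4 to 0.7 kg, with a 12 mm turned-up front lip. Origin on the hinge shaft, 60 mm above the bench; x from the front lip to the hinge, y along the hinge, z out of the upper face (upright when closed). It starts 0.35 to 0.6 rad open; each crank turn clockwise seen from above lowers it by 0.42 rad (15 to 1) and the worm holds it unless the crank is pushed back
- latch: loose bronze relay latch, 52 x 30 mm, 18 mm high, lying on the bench; origin under its middle; leave alone
- bobbin: loose cream ceramic bobbin, 32 mm in diameter and 32 mm high, standing on the bench; origin under its middle; leave alone
- yoke: loose black iron U-shaped magnet yoke, 58 x 18 x 34 mm high; origin under its middle; leave alone
- prod: loose nickel test prod, 123 mm long and 11 mm thick, lying on the bench along its x; origin under its middle; leave alone

How it is judged:
By the outcome, as a careful person would: the job done as asked, in the order asked, and still so for the second after the job is handed in, with the robot touching nothing.
It also fails if it takes over 72 s, if anything falls off the work surface, if the arm or the gripper's body presses on something with over 40 N, if the wrist force passes 120 N, or if a joint passes its speed limit or range.

## Working session

There is one attempt and no reset: what is moved stays moved. The work goes in short steps, Python scripts to look and compute and a shell command to move; the robot and the scene stay as the last step left them, time stands still between calls to the robot, and variables do not carry over. Pictures are saved under pics/ and viewed, at most 10 in all, crops included, and the job is handed in when it is done.

```bash
mkdir -p pics; ls
python3 - <<'E'
from plant import robot, read_camera
import cv2,numpy as np
s=robot.read_state();print(s['t'],s['tool_pos'],s['orientation'],s['opening'],robot.grip_point_offset)
for n in("scene","top"):
    c=read_camera(n);cv2.imwrite(f'pics/{n}0.png',c['image']);print(n,c['K'].tolist(),np.round(c['D'],4),np.round(c['extrinsics'],4).tolist())
E
```

```text
pics
0.0 [ 0.19020072 -0.56840059  0.18130529] [-3.09897689e+00 -5.04487206e-01  1.70017359e-04] 0.09332288622796027 0.0188
scene [[493.61067751201455, 0.0, 326.0548732185071], [0.0, 493.61067751201455, 239.16883822096946], [0.0, 0.0, 1.0]] [0.0426 0.     0.     0.     0.    ] [[0.6797, 0.7335, -0.0029, -0.368], [0.3975, -0.3717, -0.8389, -0.1423], [-0.6164, 0.569, -0.5443, 1.0829], [0.0, 0.0, 0.0, 1.0]]
top [[510.5148684219136, 0.0, 322.06239137925064], [0.0, 510.5148684219136, 233.91907977808623], [0.0, 0.0, 1.0]] [-0.0613  0.      0.      0.      0.    ] [[-0.0121, -0.9995, -0.029, 0.0102], [-0.9994, 0.013, -0.0316, 0.5667], [0.032, 0.0286, -0.9991, 0.8801], [0.0, 0.0, 0.0, 1.0]]
```

View pics/scene0.png

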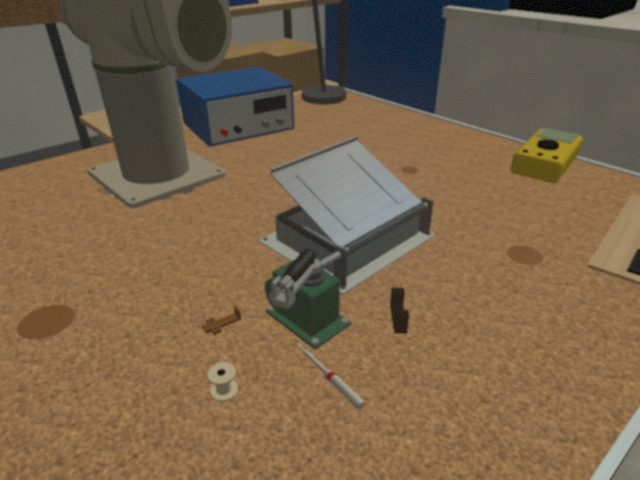

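View pics/top0.png

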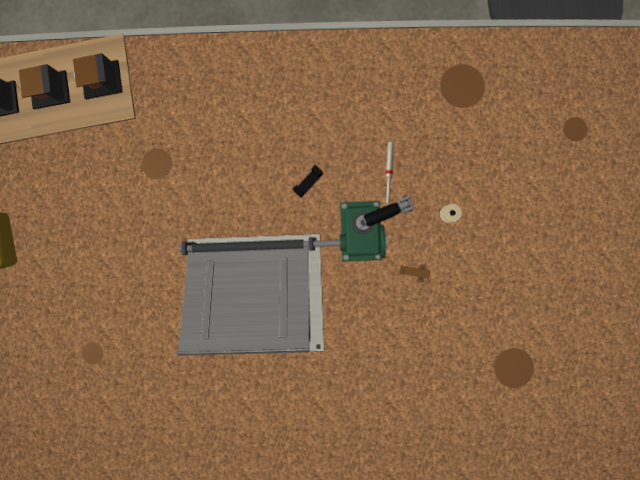

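Top view: the crank fork is at about (405,203) and the handle's free end is over the spindle at about (363,222). The flap is open on the left, the hinge is roughly along world +y, and the loose parts are clear of the crank.

```bash
cat > h.py <<'E'
import cv2,numpy as np
from plant import robot, read_camera
from scipy.spatial.transform import Rotation as R
def cam(n):
    s=robot.read_state(); c=read_camera(n)
    if n=='wrist':
        T=np.eye(4);T[:3,:3]=R.from_rotvec(s['orientation']).as_matrix();T[:3,3]=s['tool_pos'];M=T@c['mount']
    else: M=np.linalg.inv(c['extrinsics'])
    c['M']=M; return c
def ray(c,uv):
    p=cv2.undistortPoints(np.array(uv,float).reshape(-1,1,2),c['K'],c['D']).reshape(-1,2)
    d=np.c_[p,np.ones(len(p))]@c['M'][:3,:3].T
    return c['M'][:3,3],d
def plane(c,uv,z):
    o,d=ray(c,uv); return o+d*((z-o[2])/d[:,2])[:,None]
def proj(c,P):
    E=np.linalg.inv(c['M']); return cv2.projectPoints(np.array(P,float).reshape(-1,3),cv2.Rodrigues(E[:3,:3])[0],E[:3,3],c['K'],c['D'])[0].reshape(-1,2)
def big(m):
    cs,_=cv2.findContours(m.astype(np.uint8),cv2.RETR_EXTERNAL,cv2.CHAIN_APPROX_NONE); return max(cs,key=cv2.contourArea)
E
python3 - <<'E'
from h import *
c=cam('top');im=c['image'].astype(int)
roi=np.zeros(im.shape[:2],bool);roi[190:240,350:418]=1
blk=(im.max(2)<45)&roi
k=big(blk);print('black',cv2.minAreaRect(k),cv2.contourArea(k))
b=cv2.boxPoints(cv2.minAreaRect(k));print(plane(c,b,.116).round(4))
g=(im.max(2)-im.min(2)<30)&(im.max(2)>80)&roi
k=big(g&(np.arange(640)[None]>385));print('fork',cv2.minAreaRect(k),plane(c,cv2.boxPoints(cv2.minAreaRect(k)),.116).round(4))
gr=(im[...,1]>im[...,2]+15)&(im[...,1]>im[...,0]);k=big(gr);r=cv2.minAreaRect(k);print('green',r,plane(c,[r[0]],.076))
crop=cv2.resize(c['image'][180:270,330:430],None,fx=6,fy=6,interpolation=cv2.INTER_CUBIC);cv2.imwrite('pics/t1.png',crop)
E
```

```text
black ((382.0787353515625, 214.37330627441406), (14.979666709899902, 36.24913787841797), 65.55604553222656) 387.0
[[ 0.5915 -0.0623  0.116 ]
 [ 0.6138 -0.1131  0.116 ]
 [ 0.5928 -0.1222  0.116 ]
 [ 0.5705 -0.0714  0.116 ]]
fork ((405.3595886230469, 204.29107666015625), (15.227948188781738, 13.489975929260254), 65.55604553222656) [[ 0.6137 -0.114   0.116 ]
 [ 0.622  -0.1329  0.116 ]
 [ 0.6006 -0.1422  0.116 ]
 [ 0.5923 -0.1233  0.116 ]]
green ((362.0, 231.0), (58.0, 44.0), 90.0) [[ 0.56854925 -0.0631548   0.076     ]]
```

View pics/t1.png

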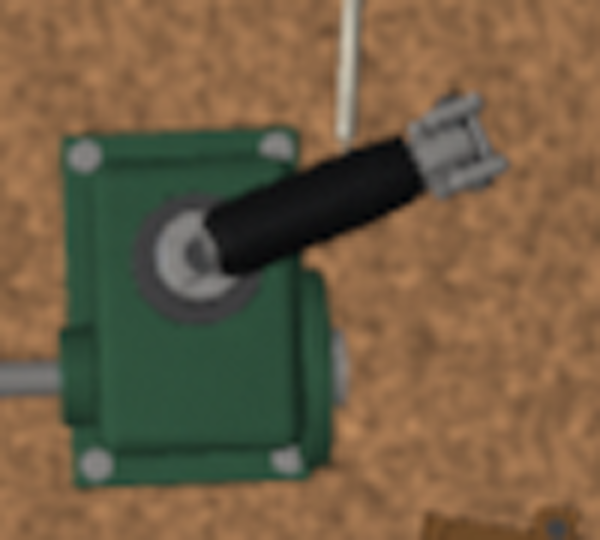

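The crop shows the handle axis running from the spindle at (363,222) to the fork at (405,204). The measured sleeve length is 55.6 mm against 56 mm given. This puts the spindle at about (0.580, -0.065), the pivot at about (0.609, -0.131) and the arm angle at -66.4°. I'll approach above the handle.

```bash
python3 -m inch '[400,481,45,95,50,400,481,45,95,50,400,481,45,95,50,400,481,45,95,50,400,481,45,95,50,400,481,45,95,50,400,481,45,95,50,400,481,45,95,50,400,481,45,95,50,400,481,45,95,50]' 20
python3 - <<'E'
from h import *
s=robot.read_state();print(s['t'],s['tool_pos'],s['q'])
E
```

```text
t: 0.98
tool_pos: [0.4569, -0.2476, 0.2123]
orientation: [-2.212, -2.23, 0.0]
force: [1.1, -0.8, 0.3]
opening: 0.0466
gripper_force: 0.0
0.9833 [ 0.45687215 -0.24756613  0.21226326] [-5.95232589e-01 -9.91214813e-02  1.66588547e+00 -4.93142720e-05
  1.57485030e+00 -6.03316356e-01]
```

```bash
python3 -m inch '[132,160,0,23,50,132,160,0,23,50,132,160,0,23,50,132,160,0,23,50,132,160,0,23,50,132,160,0,23,50,132,160,0,23,50,132,160,0,23,50]'
python3 - <<'E'
from h import *
s=robot.read_state();print(s['tool_pos'],R.from_rotvec(s['orientation']).as_matrix()[:,1])
c=cam('wrist');cv2.imwrite('pics/w1.png',c['image'])
print(proj(c,[[.580,-.065,.116],[.609,-.131,.116],[.5898,-.087,.116]]).round(0))
E
```

```text
t: 1.65
tool_pos: [0.5877, -0.0895, 0.2117]
orientation: [-1.73, -2.621, 0.001]
force: [0.1, -0.7, -0.0]
opening: 0.0464
gripper_force: 0.0
[ 0.58769165 -0.08953077  0.21168998] [ 0.91943969  0.39322925 -0.00118986]
[[323. 201.]
 [324. 284.]
 [324. 230.]]
```

View pics/w1.png

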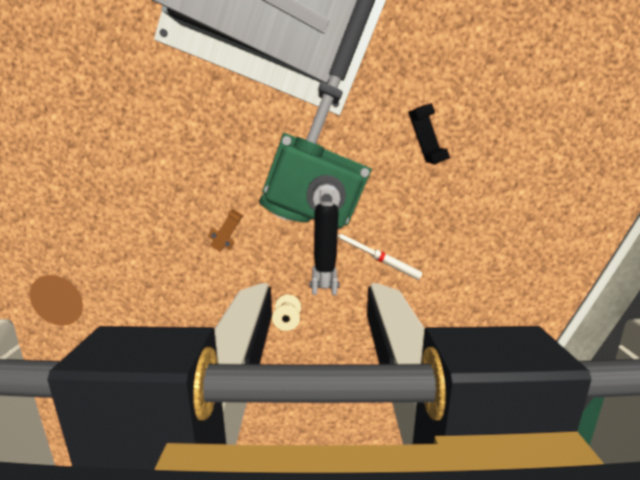

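The wrist view shows the handle upright at u≈326, v 207–270, close to the prediction (u≈323). I'll refine the axis once from this camera.

Run:
```python
from h import *
c=cam('wrist');im=c['image'].astype(int)
m=(im.max(2)<60);m[:195]=0;m[282:]=0;m[:,:300]=0;m[:,350:]=0
r=cv2.minAreaRect(big(m));b=cv2.boxPoints(r);P=plane(c,b,.116);print(r,P.round(4))
b=b[np.argsort(b[:,1])];a=plane(c,[(b[0]+b[1])/2,(b[2]+b[3])/2],.116);d=(a[1]-a[0]);L=np.hypot(*d[:2]);d/=L
print(a,L,np.degrees(np.arctan2(d[1],d[0])),'pivot',a[1]+.014*d,a[0]+.07*d,'spin',a[0]-.002*d,'grip48',a[0]+.022*d)
```

```text
((326.0, 237.0), (66.0, 24.0), 90.0) [[ 0.5739 -0.071   0.116 ]
 [ 0.5917 -0.0634  0.116 ]
 [ 0.6149 -0.1154  0.116 ]
 [ 0.5961 -0.1235  0.116 ]]
[[ 0.58279777 -0.06717869  0.116     ]
 [ 0.60546111 -0.1194299   0.116     ]] 0.0569545088550644 -66.55178798393776 pivot [ 0.61103199 -0.13227378  0.116     ] [ 0.61065217 -0.1313981   0.116     ] spin [ 0.58200193 -0.06534385  0.116     ] grip48 [ 0.59155201 -0.08736193  0.116     ]
```

```bash
python3 -m inch '[3,2,-40,0,50,3,2,-80,0,50,3,2,-113,0,50,3,2,-113,0,50,3,2,-113,0,10,3,2,-113,0,10,3,2,-113,0,10,3,2,-113,0,10,3,2,-113,0,10,3,2,-113,0,10]' 12;python3 -m inch '[0,0,0,0,10,0,0,0,0,10]'
```

```text
t: 2.58
tool_pos: [0.592, -0.0877, 0.1008]
orientation: [1.73, 2.62, 0.001]
force: [-0.5, 0.5, -0.2]
opening: 0.0118
gripper_force: 0.0
t: 2.75
tool_pos: [0.5912, -0.0874, 0.0995]
orientation: [1.731, 2.621, 0.0]
force: [-0.1, -0.6, -0.1]
opening: 0.0097
gripper_force: 0.0
```

Run:
```python
from h import *
s=robot.read_state();print(s['gripper_force'],s['opening'])
c=cam('wrist');t=cam('top');sc=cam('scene')
a=cv2.resize(c['image'],(480,360));b=cv2.resize(sc['image'][200:360,220:400],(400,360));
cv2.imwrite('pics/g1.png',np.hstack([a[:,100:420],b]))
```

```text
0.0 0.009700104998458282
```

View pics/g1.png

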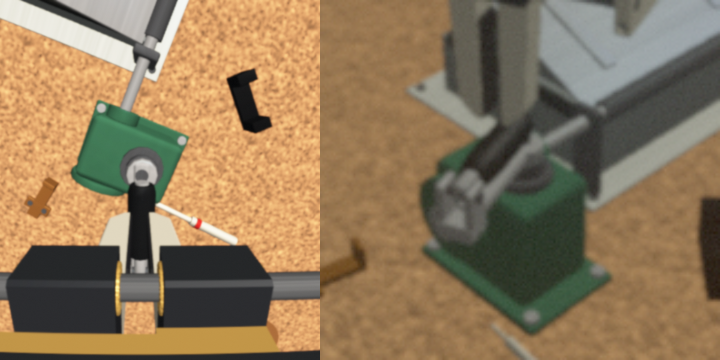

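Run:
```python
from h import *
c=cam('wrist');T=robot.read_state();print(T['tool_pos'])
print('mount',c['mount'].round(4).tolist())
print(proj(c,[[.5813,-.0653,.116],[.610,-.1315,.116],[.5908,-.0874,.116],T['tool_pos'],[.5821,-.0671,.116],[.6052,-.1194,.116]]).round(0))
cv2.imwrite('pics/g2.png',cv2.resize(c['image'][220:460,200:460],None,fx=2.2,fy=2.2))
```

```text
[ 0.59101005 -0.08738728  0.09913183]
mount [[0.0011, -0.959, -0.2833, 0.0788], [1.0, 0.0011, -0.0001, -0.0008], [0.0004, -0.2833, 0.959, -0.2014], [0.0, 0.0, 0.0, 1.0]]
[[320. 242.]
 [321. 362.]
 [320. 285.]
 [320. 274.]
 [320. 246.]
 [321. 343.]]
```

View pics/g2.png

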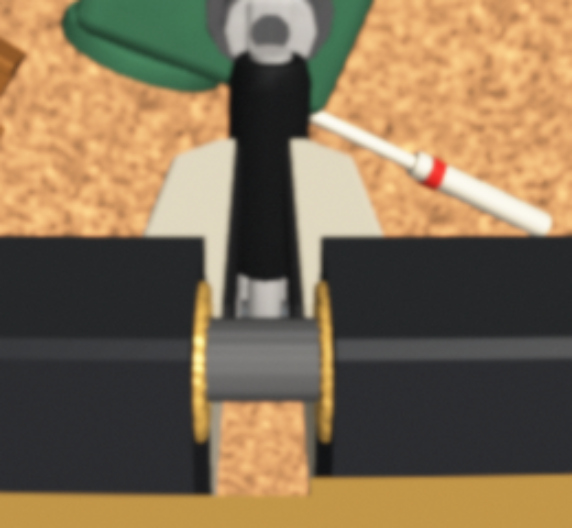

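```bash
python3 -m inch '[0,0,0,0,0,0,0,0,0,0,0,0,0,0,0,0,0,0,0,0]' 12
```

```text
t: 3.28
tool_pos: [0.591, -0.0875, 0.0992]
orientation: [-1.731, -2.621, 0.0]
force: [-0.3, -0.0, 0.7]
opening: 0.0003
gripper_force: 0.0
```

Run:
```python
from h import *
s=robot.read_state();q=s['tool_pos']
for n in('scene','top'):
    c=cam(n);print(n,proj(c,[q,q+[0,0,.019],[.5821,-.0671,.116],[.610,-.1315,.116],[.6052,-.1194,.116]]).round(0).tolist())
    if n=='scene': a=c
cv2.imwrite('pics/g3.png',cv2.resize(a['image'][200:340,230:390],None,fx=4,fy=4,interpolation=cv2.INTER_CUBIC))
```

```text
scene [[301.0, 273.0], [301.0, 260.0], [309.0, 252.0], [283.0, 284.0], [288.0, 278.0]]
top [[378.0, 216.0], [379.0, 215.0], [366.0, 221.0], [408.0, 202.0], [400.0, 206.0]]
```

View pics/g3.png

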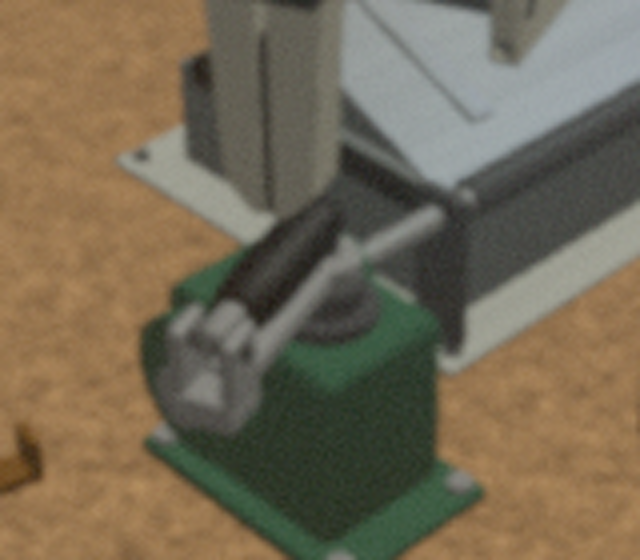

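Run:
```python
from h import *
c=cam('wrist');print(c['K'][0,0],c['D'])
c['M']=c['mount']
for z in(0,-.015,-.03,-.045):
  print(z,proj(c,[[x,y,z] for x in(.0075,-.0075) for y in(-.0232,.0232)]).round(0).tolist())
s=cam('scene')
for dz in (0,.01,.02,.03,.04): print(dz,proj(s,[robot.read_state()['tool_pos']+[0,0,dz]]))
im=cam('wrist')['image'];cv2.imwrite('pics/g4.png',im[200:400,180:460])
```

```text
372.06778362020214 [-0.05479153  0.          0.          0.          0.        ]
0 [[280.0, 262.0], [361.0, 262.0], [281.0, 286.0], [360.0, 286.0]]
-0.015 [[277.0, 271.0], [364.0, 271.0], [278.0, 297.0], [363.0, 297.0]]
-0.03 [[274.0, 282.0], [367.0, 282.0], [275.0, 309.0], [366.0, 309.0]]
-0.045 [[270.0, 294.0], [371.0, 295.0], [271.0, 324.0], [370.0, 324.0]]
0 [[301.40935184 272.87229101]]
0.01 [[301.16697136 266.37312596]]
0.02 [[300.91987426 259.75801301]]
0.03 [[300.66791057 253.02350988]]
0.04 [[300.41092358 246.16602595]]
```

The scene view shows the real fingertips at v≈252, where the stated TCP projects to v≈273. The wrist view agrees: the real tips sit about 30 mm behind the stated TCP, so the fingers closed just above the handle. I'll open, go down 28 mm more and grip again.

```bash
python3 -m inch '[0,0,4,0,50,0,0,4,0,50,0,0,4,0,50,0,0,4,0,50,0,0,-8,0,50,0,0,-18,0,50,0,0,-28,0,50,0,0,-28,0,50]'; python3 -m inch '[0,0,0,0,10,0,0,0,0,10,0,0,0,0,10,0,0,0,0,10,0,0,0,0,10,0,0,0,0,10]' 12
```

```text
t: 4.2
tool_pos: [0.5885, -0.0869, 0.0672]
orientation: [-1.728, -2.617, 0.003]
force: [0.3, 0.4, -0.1]
opening: 0.0454
gripper_force: 0.0
t: 4.7
tool_pos: [0.5921, -0.0873, 0.0719]
orientation: [1.73, 2.62, 0.002]
force: [3.2, 1.1, -0.8]
opening: 0.0195
gripper_force: 12.0
```

```bash
python3 -m inch '[0.3,-0.7,8.3,0,10,1.2,-2.7,16.4,0,10,2.6,-5.9,24,0,10,4.5,-10.3,31,0,10,6.8,-15.7,37,0,10,9.6,-22,41.6,0,10,12.6,-29,45,0,10,15.9,-36.4,47.3,0,10,19.2,-44,48,0,10,20.6,-47,48,0,10]'; python3 -m inch '[1,-2,0,0,10,1,-2,0,0,10,1,-2,0,0,10]';python3 - <<'E'
from h import *
c=cam('scene');w=cam('wrist')
cv2.imwrite('pics/u1.png',np.hstack([cv2.resize(c['image'][160:340,200:380],(400,400)),cv2.resize(w['image'][150:450,170:470],(400,400))]))
E
```

```text
t: 5.53
tool_pos: [0.6123, -0.1363, 0.12]
orientation: [1.732, 2.62, -0.001]
force: [-1.2, 2.2, 6.4]
opening: 0.0193
gripper_force: 12.0
t: 5.78
tool_pos: [0.613, -0.1381, 0.1199]
orientation: [1.732, 2.619, -0.001]
force: [0.4, 0.2, 6.4]
opening: 0.0195
gripper_force: 12.0
```

View pics/u1.png

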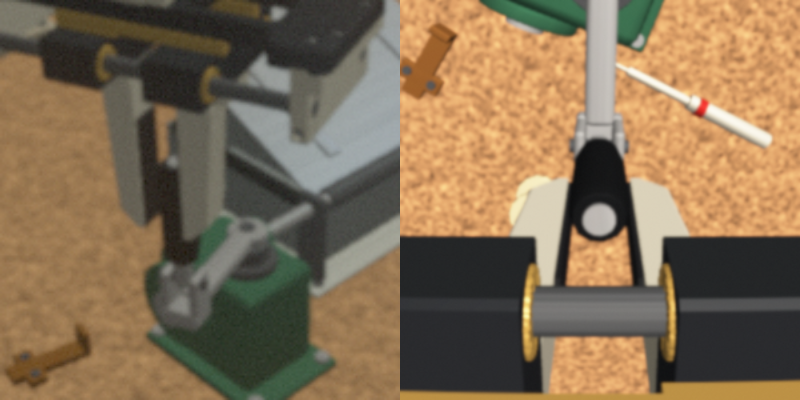

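Run:
```python
from h import *
w=cam('wrist');im=w['image'].astype(int)
d=np.array([.4,-.917,0]);p=np.array([.610,-.1315,.116])
for a in(70,80,90,100):
    t=np.radians(a);print(a,proj(w,[p+.07*(-np.cos(t)*d+np.sin(t)*np.array([0,0,1])),p]).round(1).tolist())
m=(im.min(2)>100)&(im.max(2)-im.min(2)<25);m[:300]=0;m[335:]=0;m[:,:300]=0;m[:,340:]=0
print(cv2.minEnclosingCircle(big(m)))
s=robot.read_state();print(s['tool_pos'],s['force'])
```

```text
70 [[320.1, 257.8], [320.1, 260.0]]
80 [[320.3, 288.5], [320.1, 260.0]]
90 [[320.5, 317.3], [320.1, 260.0]]
100 [[320.7, 342.2], [320.1, 260.0]]
((318.8859558105469, 314.3070068359375), 12.779001235961914)
[ 0.61300423 -0.13807917  0.11987509] [-0.72186621  0.24383123  6.03066938]
```

```bash
python3 -m inch '[1,-2,0,0,10,2,-4,0,0,10,2,-4,0,0,10,2,-4,0,0,10]'
python3 - <<'E'
from h import *
w=cam('wrist');im=w['image'].astype(int)
p=np.array([.610,-.1315,.116]);print(proj(w,[p+[0,0,.07]]))
m=(im.min(2)>100)&(im.max(2)-im.min(2)<25);m[:300]=0;m[335:]=0;m[:,:300]=0;m[:,340:]=0
print(cv2.minEnclosingCircle(big(m)))
s=robot.read_state();print(s['tool_pos'],s['force'])
E
```

```text
t: 6.27
tool_pos: [0.614, -0.1402, 0.1194]
orientation: [-1.73, -2.62, -0.0]
force: [-5.5, 7.5, 8.0]
opening: 0.019
gripper_force: 12.0
[[320.11672209 312.03479213]]
((318.5887145996094, 313.2822570800781), 12.705458641052246)
[ 0.61398049 -0.1401516   0.11939946] [-4.6861974   7.2238108   8.23736135]
```

```bash
python3 -m inch '[0,0,0,0,40,0,0,0,0,40,-2,4,0,0,40,-4,8,0,0,40,-4,8,0,0,40,-4,8,0,0,10,-4,8,0,0,10,-4,8,0,0,10,-4,8,0,0,10,-4,8,0,0,10]' 40
python3 - <<'E'
from h import *
s=robot.read_state();print(s['tool_pos'],s['force'],s['opening'])
t=cam('top');sc=cam('scene')
def tri(a,b):
    o1,d1=ray(t,[a]);o2,d2=ray(sc,[b]);d1=d1[0];d2=d2[0]
    k=np.linalg.lstsq(np.c_[d1,-d2],o2-o1,rcond=None)[0];p,q=o1+k[0]*d1,o2+k[1]*d2;return (p+q)/2,np.linalg.norm(p-q)
for a,b in(((309,350),(273,167)),((179,354),(355,141))): print(tri(a,b))
print('hinge',plane(t,[(328,243),(300,245),(195,248)],.06),'gear y axis')
print('spin disc',plane(t,[(363.3,222.5)],.1))
E
```

```text
t: 7.15
tool_pos: [0.6107, -0.1326, 0.1193]
orientation: [1.731, 2.621, -0.0]
force: [-0.5, 0.3, 0.2]
opening: 0.0192
gripper_force: 40.0
[ 0.61071096 -0.1325871   0.11927864] [-0.51164179  0.27805432  0.19822255] 0.01919002857835153
(array([0.39256542, 0.02216634, 0.14176425]), np.float64(0.00394602087178922))
(array([0.38286233, 0.21961671, 0.12798747]), np.float64(0.00031741567647437287))
hinge [[ 0.55017209 -0.00796889  0.06      ]
 [ 0.54745985  0.03807856  0.06      ]
 [ 0.54457902  0.21273599  0.06      ]] gear y axis
spin disc [[ 0.58092284 -0.06418737  0.1       ]]
```

The handle is fully out, pressing its stop at about 9 N. The flap is about 0.37–0.44 rad open, which means roughly 320–380° of cranking. I'll start clockwise.

```bash
python3 -m inch '[-6,-2.3,0,0,10,-18.1,-5.2,0,0,10,-36.9,-5.5,0,0,10,-55.1,-1,0,0,10]'; python3 -m inch '[0,0,0,0,10]'
```

```text
t: 7.58
tool_pos: [0.5571, -0.1331, 0.1193]
orientation: [1.73, 2.619, 0.005]
force: [11.1, 6.7, -5.7]
opening: 0.0193
gripper_force: 40.0
t: 7.67
tool_pos: [0.5536, -0.1315, 0.1193]
orientation: [-1.73, -2.62, -0.003]
force: [-6.2, 7.1, 0.2]
opening: 0.0191
gripper_force: 40.0
```

```bash
python3 -m inch '[-16.4,9.1,0,0,10,-29.9,22.2,0,0,10,-39.6,38.3,0,0,10,-44.8,56.4,0,0,10,-45.1,75.2,0,0,10,-40.6,93.4,0,0,10,-31.5,109.8,0,0,10,-18.4,123.3,0,0,10,-2.3,133,0,0,10,15.8,138.2,0,0,10]'; python3 -m inch '[0,0,0,0,10,0,0,0,0,10]'
```

```text
t: 8.5
tool_pos: [0.5701, 0.005, 0.1193]
orientation: [-1.73, -2.62, 0.004]
force: [-8.0, -3.6, 5.8]
opening: 0.0193
gripper_force: 40.0
t: 8.67
tool_pos: [0.5735, 0.0054, 0.1196]
orientation: [1.729, 2.62, 0.004]
force: [8.6, 2.3, -4.0]
opening: 0.0193
gripper_force: 40.0
```

```bash
python3 -m inch '[18.8,0.3,0,0,10,37,-4.2,0,0,10,53.4,-13.3,0,0,10,66.9,-26.4,0,0,10,76.6,-42.5,0,0,10,76.6,-42.5,0,0,10,76.6,-42.5,0,0,10]'
python3 - <<'E'
from h import *
sc=cam('scene');t=cam('top')
s=robot.read_state();print(s['tool_pos'],s['force'])
cv2.imwrite('pics/f1.png',cv2.resize(sc['image'][110:290,230:450],None,fx=3.6,fy=3.3,interpolation=cv2.INTER_CUBIC))
# predicted scene pixels of near/far lip top corners for open angles
for a in(0,.05,.1,.15):
    x=-.172*np.cos(a)+.012*np.sin(a);z=.172*np.sin(a)+.012*np.cos(a)
    print(a,proj(sc,[[.549+x,.022,.06+z],[.545+x,.2196,.06+z]]).round(1).tolist())
E
```

```text
t: 9.25
tool_pos: [0.6503, -0.0396, 0.1198]
orientation: [1.73, 2.616, 0.002]
force: [9.7, -4.6, -5.1]
opening: 0.019
gripper_force: 40.0
[ 0.65027424 -0.03952944  0.11981995] [10.90221032 -5.19567986 -4.74848099]
0 [[268.6, 202.6], [350.5, 167.6]]
0.05 [[268.6, 198.2], [350.9, 163.5]]
0.1 [[268.7, 193.9], [351.5, 159.5]]
0.15 [[268.9, 189.6], [352.2, 155.6]]
```

View pics/f1.png

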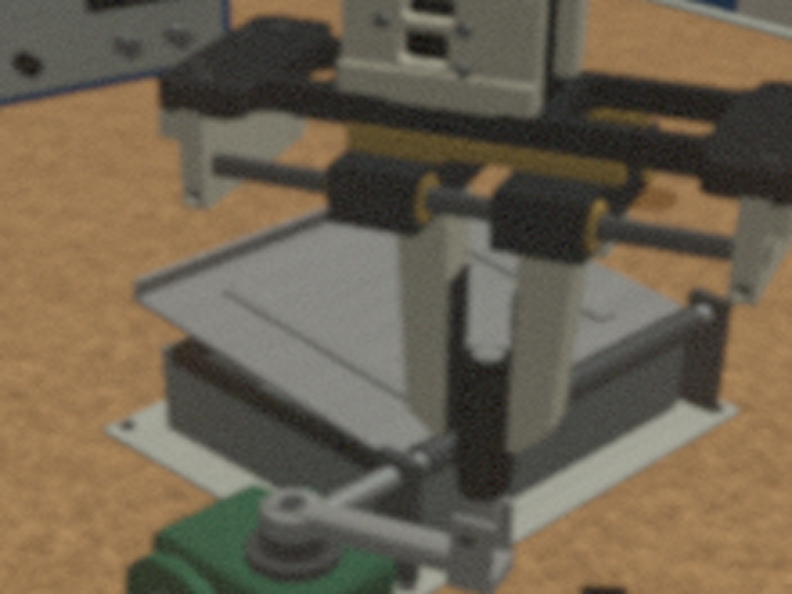

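Flap corner (lip) is at about (268,196), so the flap is still about 0.08 rad open, roughly 70° of crank. I'll fit the spindle centre and tabulate the next offsets.

Run:
```python
from h import *
from scipy.optimize import least_squares
P=np.array([[.6107,-.1326],[.5536,-.1315],[.5735,.0054],[.6503,-.0395]])
r=least_squares(lambda s:np.hypot(*(P-s).T)-.072,[.58,-.065]);S=r.x;print(S,r.fun)
c0=np.array([.648,-.0379])
d=c0-S;f0=np.degrees(np.arctan2(d[1],d[0]));print('phi0',f0,np.hypot(*d))
for f in (20,16,12,8,4,0,-4,-8,-12):
    a=np.radians(f);print(f,((S+.072*np.array([np.cos(a),np.sin(a)])-c0)*1e3).round(1))
```

```text
[ 0.58335496 -0.06595237] [ 3.92739752e-05 -1.49385857e-05  2.97276041e-05 -1.82939151e-05]
phi0 23.45817990618092 0.07046925884473622
20 [ 3.  -3.4]
16 [ 4.6 -8.2]
12 [  5.8 -13.1]
8 [  6.7 -18. ]
4 [  7.2 -23. ]
0 [  7.4 -28.1]
-4 [  7.2 -33.1]
-8 [  6.7 -38.1]
-12 [  5.8 -43. ]
```

```bash
python3 -m inch '[3,-3.4,0,0,10,4.6,-8.2,0,0,10,5.8,-13.1,0,0,10,6.7,-18,0,0,10,7.2,-23,0,0,10,7.4,-28.1,0,0,10,7.2,-33.1,0,0,10,6.7,-38.1,0,0,10]'; python3 -m inch '[-0.9,-4.9,0,0,10]'
python3 - <<'E'
from h import *
sc=cam('scene')
s=robot.read_state();p=s['tool_pos'][:2]-[.5834,-.0660];print(np.degrees(np.arctan2(p[1],p[0])),np.hypot(*p),s['force'])
cv2.imwrite('pics/f2.png',cv2.resize(sc['image'][165:255,245:355],None,fx=6,fy=6,interpolation=cv2.INTER_CUBIC))
E
```

```text
t: 10.02
tool_pos: [0.6553, -0.0739, 0.1196]
orientation: [-1.73, -2.622, -0.005]
force: [3.9, 8.1, -0.0]
opening: 0.019
gripper_force: 40.0
t: 10.1
tool_pos: [0.6546, -0.079, 0.1197]
orientation: [1.73, 2.622, 0.006]
force: [4.8, 7.3, -0.3]
opening: 0.0193
gripper_force: 40.0
-11.371457844831754 0.0723010931722619 [3.69747318 3.91886875 0.98665108]
```

View pics/f2.png

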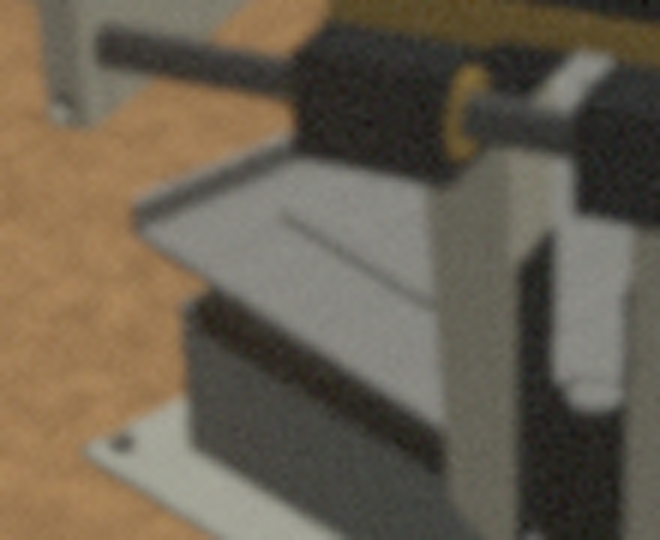

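The lip corner is now at about (267.5,199.5), so the flap is about 0.04 rad open and some 30–38° of crank remain. The free push is about 8 N. From here I'll crawl with force readings.

```bash
cat > m.py <<'E'
from h import *
import sys
s=robot.read_state();S=np.array([.5834,-.0660]);p=s['tool_pos'][:2]-S;f=np.arctan2(p[1],p[0])
print('phi %.2f r %.1f push %.2f rad %.2f t %.1f'%(np.degrees(f),np.hypot(*p)*1e3,-(s['force'][0]*np.sin(f)-s['force'][1]*np.cos(f)),s['force'][:2]@[np.cos(f),np.sin(f)],s['t']))
E
python3 - <<'E'
import numpy as np
g=np.radians(-12-1.6*np.arange(0,40))
P=72*np.c_[np.cos(g),np.sin(g)]
for i in range(0,39,3): print(round(np.degrees(g[i]),1),(P[i+1:i+4]-P[i]).round(1).tolist())
E
python3 -m inch '[-0.4,-2,0,0,10,-1,-3.9,0,0,10,-1.5,-5.9,0,0,10]' >/dev/null; python3 m.py
```

```text
-12.0 [[-0.4, -2.0], [-0.9, -3.9], [-1.5, -5.8]]
-16.8 [[-0.6, -1.9], [-1.3, -3.8], [-2.0, -5.7]]
-21.6 [[-0.8, -1.9], [-1.6, -3.7], [-2.5, -5.5]]
-26.4 [[-0.9, -1.8], [-1.9, -3.6], [-2.9, -5.3]]
-31.2 [[-1.1, -1.7], [-2.2, -3.4], [-3.3, -5.0]]
-36.0 [[-1.2, -1.6], [-2.5, -3.2], [-3.7, -4.7]]
-40.8 [[-1.3, -1.5], [-2.7, -3.0], [-4.1, -4.4]]
-45.6 [[-1.5, -1.4], [-3.0, -2.7], [-4.5, -4.0]]
-50.4 [[-1.6, -1.3], [-3.2, -2.5], [-4.8, -3.6]]
-55.2 [[-1.7, -1.1], [-3.4, -2.2], [-5.1, -3.2]]
-60.0 [[-1.8, -1.0], [-3.5, -1.9], [-5.3, -2.8]]
-64.8 [[-1.8, -0.8], [-3.7, -1.6], [-5.6, -2.3]]
-69.6 [[-1.9, -0.7], [-3.8, -1.3], [-5.7, -1.9]]
phi -15.16 r 72.3 push 8.49 rad 3.03 t 10.4
```

```bash
python3 -m inch '[-0.6,-1.9,0,0,10,-1.3,-3.8,0,0,10,-2,-5.7,0,0,10]' >/dev/null; python3 m.py;python3 -m inch '[-0.8,-1.9,0,0,10,-1.6,-3.7,0,0,10,-2.5,-5.5,0,0,10]' >/dev/null; python3 m.py
```

```text
phi -19.97 r 72.3 push 8.56 rad 3.29 t 10.7
phi -24.82 r 72.2 push 8.52 rad 3.74 t 10.9
```

```bash
python3 -m inch '[-0.9,-1.8,0,0,10,-1.9,-3.6,0,0,10,-2.9,-5.3,0,0,10]' >/dev/null; python3 m.py
```

```text
phi -29.70 r 72.2 push 7.68 rad 2.84 t 11.2
```

```bash
python3 -m inch '[-1.1,-1.7,0,0,10,-2.2,-3.4,0,0,10]' >/dev/null; python3 m.py; python3 -m inch '[-1.1,-1.6,0,0,10,-2.3,-3.3,0,0,10]' >/dev/null; python3 m.py
```

```text
phi -32.94 r 72.1 push 7.61 rad 3.04 t 11.3
phi -36.17 r 72.1 push 8.62 rad 2.61 t 11.5
```

```bash
python3 -m inch '[-1.3,-1.6,0,0,10,-2.5,-3.1,0,0,10]' >/dev/null; python3 m.py
```

```text
phi -39.43 r 72.1 push 8.26 rad 1.82 t 11.7
```

```bash
python3 -m inch '[-1.3,-1.5,0,0,10,-2.7,-3,0,0,10]' >/dev/null; python3 m.py
```

```text
phi -42.62 r 72.1 push 7.44 rad 2.91 t 11.8
```

```bash
python3 -m inch '[-1.4,-1.4,0,0,10,-2.9,-2.8,0,0,10]' >/dev/null; python3 m.py
```

```text
phi -45.89 r 72.0 push 8.37 rad 2.84 t 12.0
```

```bash
python3 -m inch '[-1.5,-1.3,0,0,10]' >/dev/null; python3 m.py
```

```text
phi -47.49 r 72.0 push 7.81 rad 1.82 t 12.1
```

```bash
python3 -m inch '[-1.5,-1.3,0,0,10]' >/dev/null; python3 m.py
```

```text
phi -49.06 r 72.0 push 7.64 rad 2.00 t 12.2
```

```bash
python3 -m inch '[-1.6,-1.3,0,0,10]' >/dev/null; python3 m.py; python3 -m inch '[-1.6,-1.2,0,0,10]' >/dev/null; python3 m.py
```

```text
phi -50.72 r 72.0 push 8.77 rad 2.12 t 12.2
phi -52.36 r 72.0 push 7.48 rad 2.46 t 12.3
```

```bash
python3 -m inch '[-1.6,-1.2,0,0,10]' >/dev/null; python3 m.py; python3 -m inch '[-1.7,-1.1,0,0,10]' >/dev/null; python3 m.py
```

```text
phi -53.95 r 72.0 push 7.55 rad 1.60 t 12.4
phi -55.56 r 71.9 push 8.68 rad 1.71 t 12.5
```

```bash
python3 -m inch '[-1.7,-1.1,0,0,10]' >/dev/null; python3 m.py; python3 -m inch '[-1.7,-1,0,0,10]' >/dev/null; python3 m.py
```

```text
phi -57.17 r 72.0 push 8.21 rad 1.75 t 12.6
phi -58.79 r 71.9 push 8.55 rad 1.31 t 12.7
```

```bash
python3 -m inch '[-1.8,-1,0,0,10]' >/dev/null; python3 m.py; python3 -m inch '[-1.8,-0.9,0,0,10]' >/dev/null; python3 m.py
```

```text
phi -60.43 r 71.9 push 8.16 rad 1.40 t 12.7
phi -62.04 r 71.9 push 8.43 rad 0.54 t 12.8
```

```bash
python3 -m inch '[-1.8,-0.9,0,0,10]' >/dev/null; python3 m.py; python3 -m inch '[-1.8,-0.9,0,0,10]' >/dev/null; python3 m.py
```

```text
phi -63.66 r 71.9 push 8.83 rad 0.19 t 12.9
phi -65.27 r 71.9 push 7.78 rad 0.10 t 13.0
```

```bash
python3 -m inch '[-1.8,-0.8,0,0,10]' >/dev/null; python3 m.py; python3 -m inch '[-1.9,-0.8,0,0,10]' >/dev/null; python3 m.py
```

```text
phi -66.83 r 71.9 push 7.80 rad -0.12 t 13.1
phi -68.48 r 71.9 push 8.07 rad -0.32 t 13.2
```

```bash
python3 -m inch '[-1.9,-0.7,0,0,10]' >/dev/null; python3 m.py; python3 -m inch '[-1.9,-0.7,0,0,10]' >/dev/null; python3 m.py
```

```text
phi -70.13 r 71.8 push 7.65 rad -0.20 t 13.2
phi -71.72 r 71.9 push 8.11 rad -1.41 t 13.3
```

```bash
python3 -m inch '[-1.9,-0.6,0,0,10]' >/dev/null; python3 m.py; python3 -m inch '[-1.9,-0.6,0,0,10]' >/dev/null; python3 m.py
```

```text
phi -73.32 r 71.9 push 7.52 rad -0.32 t 13.4
phi -74.89 r 71.9 push 7.57 rad -1.17 t 13.5
```

```bash
python3 -m inch '[-1.9,-0.5,0,0,10]' >/dev/null; python3 m.py; python3 -m inch '[-1.9,-0.5,0,0,10]' >/dev/null; python3 m.py
```

```text
phi -76.39 r 71.9 push 9.33 rad -1.58 t 13.6
phi -77.76 r 71.9 push 10.99 rad -1.84 t 13.7
```

```bash
python3 -m inch '[0,0,0,0,10]' >/dev/null; python3 m.py; python3 -m inch '[0,0,0,0,10]' >/dev/null; python3 m.py
```

```text
phi -78.00 r 71.9 push 8.23 rad -1.21 t 13.7
phi -77.96 r 71.9 push 7.60 rad -1.67 t 13.8
```

```bash
python3 -m inch '[-0.3,-0.1,0,0,10]' >/dev/null; python3 m.py; python3 -m inch '[-0.3,-0.1,0,0,10]' >/dev/null; python3 m.py;  python3 -m inch '[-0.3,-0.1,0,0,10]' >/dev/null; python3 m.py
```

```text
phi -78.06 r 71.9 push 9.37 rad -2.22 t 13.9
phi -78.11 r 71.9 push 11.16 rad -1.95 t 14.0
phi -78.29 r 71.9 push 9.89 rad -2.41 t 14.1
```

The push in sliding is about 10.4 N, some 2.4 N above the free 8 N, so the flap is firmly down. I'll unload, release, and turn the fingers square to the arm at -78.3°.

```bash
python3 -m inch '[1,0.2,0,0,10]'; python3 -m inch '[1,0.2,0,0,50,1,0.2,0,0,50,1,0.2,0,0,50,1,0.2,0,0,50,1,0.2,0,-6,50,1,0.2,0,-11.5,50,1,0.2,0,-11.5,50,1,0.2,0,-11.5,50]'
python3 - <<'E'
from h import *
s=robot.read_state();y=R.from_rotvec(s['orientation']).as_matrix()[:,1];print(s['tool_pos'],np.degrees(np.arctan2(y[1],y[0])),(np.array([.598,-.1365])-s['tool_pos'][:2])*1e3)
E
```

```text
t: 14.15
tool_pos: [0.5983, -0.1364, 0.1196]
orientation: [1.73, 2.62, 0.004]
force: [3.9, 2.4, -1.3]
opening: 0.0193
gripper_force: 40.0
t: 14.82
tool_pos: [0.5979, -0.1372, 0.1192]
orientation: [-1.982, -2.437, 0.0]
force: [-0.5, 0.4, -0.2]
opening: 0.0467
gripper_force: 0.0
[ 0.59794003 -0.13719153  0.11915094] 11.773880985511632 [0.05997318 0.69153089]
```

```bash
python3 -m inch '[0.3,0.7,0,0,10,0.3,0.7,0,0,10,0.3,0.7,0,0,10,0.3,0.7,0,0,10,0.3,0.7,0,0,10,0.3,0.7,0,0,10]' 10; python3 m.py;python3 -m inch '[-1.7,8.1,-0.7,0,10,-3.3,16.1,-2.9,0,10,-4.9,23.5,-6.4,0,10,-6.3,30.3,-11.2,0,10]';python3 m.py
```

```text
t: 15.32
tool_pos: [0.5983, -0.1364, 0.1192]
orientation: [-1.985, -2.435, 0.001]
force: [-1.7, 0.1, 1.0]
opening: 0.0196
gripper_force: 10.0
phi -78.09 r 72.0 push -1.61 rad -0.48 t 15.3
t: 15.65
tool_pos: [0.592, -0.105, 0.1083]
orientation: [1.985, 2.435, 0.0]
force: [-3.3, -1.0, 3.7]
opening: 0.0195
gripper_force: 10.0
phi -77.55 r 40.0 push -3.39 rad 0.28 t 15.7
```

```bash
python3 -m inch '[-1.6,5.9,-5.8,0,10,-2.6,10.4,-12.8,0,10,-3.3,13.8,-20.4,0,10,-3.8,16,-28.5,0,10,-3.9,16.7,-36.8,0,10,-3.9,16.7,-39,0,10,-3.9,16.7,-39,0,10]';python3 m.py
```

```text
t: 16.23
tool_pos: [0.5877, -0.0868, 0.0672]
orientation: [-1.982, -2.434, -0.002]
force: [0.3, 6.6, -0.3]
opening: 0.0196
gripper_force: 10.0
phi -78.38 r 21.3 push 1.62 rad -6.42 t 16.2
```

```bash
python3 -m inch '[0,0,0,0,50,0,0,0,0,50,0,0,0,0,50,0,0,0,0,50,0,0,15,0,50,0,0,30,0,50,0,0,50,0,50,0,0,50,0,50]'; python3 -m inch '[0,0,0,0,0,0,0,0,0,0,0,0,0,0,0,0,0,0,0,0,0,0,0,0,0,0,0,0,0,0]' 12
python3 - <<'E'
from h import *
w=cam('wrist');im=w['image'].astype(int)
p=np.array([.598,-.1365,.116]);d=np.array([.203,-.979,0])
for a in(0,5,10,20):
    t=np.radians(a);print(a,proj(w,[p+.07*(-np.cos(t)*d+np.sin(t)*np.array([0,0,1]))]).round(1).tolist())
for u in(312,320,328): 
    col=im[200:290,u].max(1);print(u,(200+np.where(col<50)[0])[:3])
E
```

```text
t: 16.9
tool_pos: [0.5909, -0.0902, 0.1237]
orientation: [1.982, 2.43, 0.004]
force: [0.7, -0.8, 0.5]
opening: 0.0464
gripper_force: 0.0
t: 17.4
tool_pos: [0.5879, -0.0893, 0.1183]
orientation: [-1.985, -2.434, 0.001]
force: [-0.2, 0.2, -0.5]
opening: 0.0114
gripper_force: 0.0
0 [[320.9, 236.5]]
5 [[320.9, 240.0]]
10 [[320.9, 244.5]]
20 [[321.0, 257.1]]
312 [240 241 242]
320 [242 243 244]
328 [240 241 242]
```

```bash
python3 -m inch '[0,0,-6,0,0,0,0,-12,0,0,0,0,-16,0,0,0,0,-16,0,0]' | grep -E 'tool_pos|force'; python3 -m inch '[0,0,-1.5,0,0,0,0,-3,0,0]'| grep -E 'tool_pos|force';  python3 -m inch '[0,0,-1.5,0,0,0,0,-3,0,0]'| grep -E 'tool_pos|force'
```

```text
tool_pos: [0.5872, -0.0891, 0.1011]
force: [0.1, -0.3, -0.7]
gripper_force: 0.0
tool_pos: [0.5884, -0.0894, 0.1]
force: [0.0, -0.0, -0.0]
gripper_force: 0.0
tool_pos: [0.5885, -0.0894, 0.0971]
force: [-0.6, 0.4, 0.2]
gripper_force: 0.0
```

```bash
for i in 1; do python3 -m inch '[0,0,-1,0,0,0,0,-2,0,0]'| grep -E 'tool_pos|^force'; done; python3 -m inch '[0,0,-1,0,0,0,0,-2,0,0]'| grep -E 'tool_pos|^force'
```

```text
tool_pos: [0.5883, -0.0894, 0.095]
force: [-0.2, -0.3, -0.6]
tool_pos: [0.5884, -0.0893, 0.0931]
force: [-0.8, 0.3, 0.8]
```

```bash
python3 -m inch '[0,0,-1,0,0,0,0,-1.5,0,0]'| grep -E 'tool_pos|^force|open'; python3 -m inch '[0,0,-1,0,0,0,0,-1.5,0,0]'| grep -E 'tool_pos|^force'
```

```text
tool_pos: [0.5883, -0.0893, 0.0914]
force: [0.2, 1.0, 0.9]
opening: 0.0006
tool_pos: [0.5883, -0.0893, 0.09]
force: [-0.9, 0.9, 1.2]
```

```bash
python3 -m inch '[0,0,-1,0,0,0,0,-1.5,0,0]'| grep -E 'tool_pos|^force'; python3 -m inch '[0,0,-1,0,0,0,0,-1.5,0,0]'| grep -E 'tool_pos|^force'; python3 m.py
```

```text
tool_pos: [0.589, -0.0892, 0.0893]
force: [-0.4, 2.5, 7.2]
tool_pos: [0.5897, -0.0891, 0.0889]
force: [-0.8, 4.5, 11.9]
phi -74.70 r 23.9 push 0.38 rad -4.54 t 19.1
```

The handle is on its stop (12 N straight down). I'll retreat and check.

```bash
python3 -m inch '[0,0,20,0,0,0,0,50,0,0,0,0,90,0,0,0,0,130,0,0,-20,-40,150,0,0,-40,-80,150,0,0,-60,-120,150,0,0,-80,-160,150,0,0,-100,-200,150,0,0,-100,-200,150,0,0]'; python3 -m inch '[-30,-40,0,0,0,-60,-70,0,0,0,-60,-100,0,0,0,-60,-100,0,0,0]'
python3 - <<'E'
from h import *
c=cam('top');im=c['image'].astype(int)
roi=np.zeros(im.shape[:2],bool);roi[180:240,350:418]=1
r=cv2.minAreaRect(big((im.max(2)<45)&roi));print(r)
b=cv2.boxPoints(r);P=plane(c,b,.116);L=[np.linalg.norm(P[1]-P[0]),np.linalg.norm(P[2]-P[1])]
d=(P[1]-P[0]) if L[0]>L[1] else (P[2]-P[1]);print(P.mean(0),L,np.degrees(np.arctan2(d[1],d[0])))
s=cam('scene');q=s['image'].astype(int)
def mask(q):
    m=(q.max(2)<55);m[:235]=0;m[300:]=0;m[:,:255]=0;m[:,335:]=0;return m
p=np.array([.598,-.1365,.116]);D=np.array([.203,-.979,0])
for a in(0,8): 
    t=np.radians(a);print(a,proj(s,[p+l*(-np.cos(t)*D+np.sin(t)*np.array([0,0,1])) for l in(.014,.07)]).round(1).tolist())
r=cv2.minAreaRect(big(mask(q)));print('scene black',r)
# lip column profile
for u in(275,290): print(u,q[190:212,u].tolist()[::2])
E
```

```text
t: 19.95
tool_pos: [0.4858, -0.2934, 0.237]
orientation: [1.988, 2.432, -0.003]
force: [-0.1, 0.3, -0.4]
opening: 0.0004
gripper_force: 0.0
t: 20.28
tool_pos: [0.425, -0.3946, 0.2361]
orientation: [-1.991, -2.429, 0.004]
force: [1.2, -0.9, -0.2]
opening: 0.0006
gripper_force: 0.0
((383.13079833984375, 217.5461883544922), (14.263994216918945, 36.09410858154297), 82.87498474121094)
[ 0.58725738 -0.09376752  0.116     ] [np.float64(0.05520227606285914), np.float64(0.02184330510659762)] -83.63697341446371
0 [[280.4, 275.3], [309.1, 253.3]]
8 [[280.3, 274.0], [308.6, 247.1]]
scene black ((297.2651062011719, 263.54376220703125), (15.618071556091309, 40.42122268676758), 49.184913635253906)
275 [[79, 115, 149], [75, 109, 141], [72, 107, 138], [76, 115, 149], [81, 122, 154], [94, 121, 148], [102, 113, 120], [73, 81, 85], [76, 83, 87], [112, 118, 119], [121, 128, 129]]
290 [[79, 116, 149], [81, 115, 149], [94, 116, 140], [92, 103, 107], [74, 79, 82], [91, 98, 100], [115, 121, 123], [118, 123, 126], [117, 124, 125], [116, 121, 125], [118, 125, 127]]
```

Run:
```python
from h import *
c=cam('top');roi=np.zeros((480,640),bool);roi[190:240,350:418]=1
for im in(cv2.imread('pics/top0.png'),c['image']):
    for th in(40,50):
        m=((im.max(2)<th)&roi).astype(np.uint8);k=big(m);z=np.zeros_like(m);cv2.drawContours(z,[k],-1,1,-1)
        M=cv2.moments(z,True);a=.5*np.arctan2(2*M['mu11'],M['mu20']-M['mu02']);u=np.array([M['m10'],M['m01']])/M['m00']
        e=np.array([np.cos(a),np.sin(a)])*20;P=plane(c,[u-e,u+e],.116);d=P[1]-P[0];print(th,P.mean(0).round(4),np.degrees(np.arctan2(d[1],d[0])))
```

```text
40 [ 0.5927 -0.0915  0.116 ] -68.01462083627047
50 [ 0.5917 -0.0912  0.116 ] -64.92404823457727
40 [ 0.5878 -0.0929  0.116 ] -78.3104650108259
50 [ 0.587  -0.0925  0.116 ] -76.08988543790493
```

The crank is at -78.3° as left, and the handle is folded flat over the arm. Handing in.

```bash
python3 -c "
from plant import job
print(job.close_job())"
```

```text
the job is handed in; nothing more can be done
None
```

I swung the handle fully out and cranked the flap down onto its seal, with the push about 2.4 N above the free 8 N. I then folded the handle flat onto its stop, let go and handed the job in at about 20 s; the hand-in gave no verdict.

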